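# Make up two RF parts kits on the electronics bench

## Task

Make up two kits from the stock in the middle of the mat. The two-bay tray gets the filter box in its wide bay and the large ferrite core in its narrow bay; the three-bay tray gets the heat sink in its middle bay, with the small ferrite core and the large knob in the end bays, either way round. Stand each part upright on the tray floor, about in the middle of its bay, and leave the spare small knob standing where it is.

Things in the scene. Friction and masses are not known exactly. Their poses are not given: they have to be found in the camera images.
- heat_sink: Bare aluminium finned heat sink, loose, 46 (x) x 40 (y) x 34 (z) mm, about 80 g: an 8 mm base plate with five upright fins that run along its x, fins up. The two outermost fins are its flat y sides: grip it across y (40 mm). Origin: centre of its underside, z up.
- filter_box: Small closed steel RF filter box, loose, 62 (x) x 42 (y) x 34 (z) mm, about 150 g, with two brass coaxial sockets on its top (9 mm across, 8 mm high, at x = -16 and +16 mm). Grip it across y (42 mm). Origin: centre of its underside, z up.
- large_core: Large black ferrite ring core standing on its end, loose, 46 mm outside, 24 mm bore, 32 mm tall, about 180 g. Origin: centre of its underside, z up.
- small_core: Small black ferrite sleeve core standing on its end, loose, 28 mm outside, 14 mm bore, 30 mm tall, about 65 g. Origin: centre of its underside, z up.
- large_knob: Large cream-coloured instrument knob standing upright, loose, round, 40 mm across, 30 mm tall, about 45 g, grey disc and black pointer mark on top. Origin: centre of its underside, z up.
- small_knob: Spare small knob of the same make, loose, round, 22 mm across, 30 mm tall, about 20 g. It belongs to no kit: leave it standing where it is. Origin: centre of its underside, z up.
- two_bay_tray: Dark grey kit tray, fixed, 174 (x) x 92 (y) x 12 (z) mm outside. Floor 3 mm thick; rim and dividers 4 mm thick, top 12 mm above the bench. Two bays: the wide one, 96 mm along x, has its centre at x = -35 mm; the narrow one, 66 mm along x, has its centre at x = +50 mm. All bays are 84 mm in y, centred on y = 0. Origin: centre of its underside, z up.
- three_bay_tray: Dark grey kit tray, fixed, 226 (x) x 92 (y) x 12 (z) mm outside. Floor 3 mm thick; rim and dividers 4 mm thick, top 12 mm above the bench. Three equal bays, each 70 mm along x, with centres at x = -74, 0 and +74 mm. All bays are 84 mm in y, centred on y = 0. Origin: centre of its underside, z up.

How it is judged:
At the end, for the whole second after the job is handed in: Every part is in the bay that the goal names, upright within 0.1 rad, at rest flat on the tray floor, its centre within 15 mm of the middle of the bay along and across the tray; small core and large knob in different end bays. The small knob stands within 20 mm of its start (y of filter_box in the frame of two_bay_tray between -0.015 and 0.015 m and z of filter_box in the frame of two_bay_tray between 0 and 0.006 m and angle between each of filter_box, large_core, heat_sink, small_core, large_knob, small_knob's own z axis and vertical below 0.1 rad and linear speed of each of filter_box, large_core, heat_sink, small_core, large_knob below 0.02 m/s and x of filter_box in the frame of two_bay_tray between -0.05 and -0.02 m and y of large_core in the frame of two_bay_tray between -0.015 and 0.015 m and z of large_core in the frame of two_bay_tray between 0 and 0.006 m and x of large_core in the frame of two_bay_tray between 0.035 and 0.065 m and y of heat_sink in the frame of three_bay_tray between -0.015 and 0.015 m and z of heat_sink in the frame of three_bay_tray between 0 and 0.006 m and x of heat_sink in the frame of three_bay_tray between -0.015 and 0.015 m and y of small_core in the frame of three_bay_tray between -0.015 and 0.015 m and z of small_core in the frame of three_bay_tray between 0 and 0.006 m and (x of small_core in the frame of three_bay_tray between -0.089 and -0.059 m or x of small_core in the frame of three_bay_tray between 0.059 and 0.089 m) and y of large_knob in the frame of three_bay_tray between -0.015 and 0.015 m and z of large_knob in the frame of three_bay_tray between 0 and 0.006 m and (x of large_knob in the frame of three_bay_tray between -0.089 and -0.059 m or x of large_knob in the frame of three_bay_tray between 0.059 and 0.089 m) and distance of small_knob from where it was at the start of the episode below 0.02 m); the robot touches nothing.
It fails at once if the spare small knob is knocked over or moved more than 20 mm (distance of small_knob from where it was at the start of the episode above 0.02 m or angle between small_knob's own z axis and vertical above 0.5 rad).
It also fails if it takes over 109 s, if anything falls off the work surface, if the arm or the gripper's body presses on something with over 40 N, if the wrist force passes 120 N, or if a joint passes its speed limit or range.

## Robot

A 7-joint arm with a two-finger parallel gripper is mounted at the origin on the work surface. World frame = base frame: x ahead of the robot, y to its left, z up, the work surface at z = 0. Lengths are in m, angles in rad, forces in N, time in s.
With the tool pointing down it reaches from about 0.425 to 0.875 m from the base axis. Payload 4.7 kg.
Tool frame: the origin (TCP) lies midway between the tips of the shut fingers; the grasp point (between the pads) lies 19 mm behind it; z points along the fingers, y is the line along which they close (so a half turn about z gives the same grasp; the last joint's range is limited). The gripper opens to 87 mm and grips with 3 to 60 N. Pads are 19 mm wide; open, the fingers measure 117 mm over their backs; the gripper's body (75 mm by 190 mm) begins 51 mm behind the grasp point.
Start: joints at [1.238, 0.321, -0.07, 1.45, 0.023, 1.371, -0.057], TCP at [0.221, -0.611, 0.223] pointing down, gripper open.
Joint ranges: [-2.86, 2.86], [-0.3, 2.09], [-1.38, 1.24], [0.06, 2.45], [-1.56, 4.7], [0.09, 2.05], [-2.69, 2.69]. Speed limits (rad/s): [2.57, 2.57, 3.14, 3.14, 3.14, 3.14, 3.14].

## Interface

Orientations are given as a rotation vector (axis times angle).
In Python, from bench import monitor, cams, workorder gives the robot as it stands.
- The arm moves only by the tool move_arm, never from a script. Its arguments are lists of equal length, an entry for each row: "slide": the shift along the tool's x, y, z in cm, a list of three; "roll": the turn about the tool's z in rad. In form: {"slide": [[dx, dy, dz], ...], "roll": [roll, ...]}. A call has 1 to 20 rows; each row is the pose to reach, as a shift and turn from the pose commanded when the call began, along the tool's axes at that moment; what a row does not reach only later rows make up. A row lasts 1/10 s, in which the tool goes at most 50 mm and 8.59 degrees, less where a joint would pass 70% of its speed; a pose out of reach is approached as far as the arm can. A call with a gripper value outside its range is refused whole. "gripper" is the finger opening in cm, from 0 to 8.7, set as the call begins (left out, the last holds). The fingers move at their own pace and stop on an object; "squeeze" is the grip in N (left out, the last holds). Time passes only in rows, so rows that repeat a pose let the fingers close. It gives the time, the measured TCP pose, the force, the opening and the grip force at its end, in the units of the state.
- monitor.get_state(): the state, without advancing time (a new reading comes with each control period).
- cams.get_image(name): name is "scene" or "top"; returns the picture (384x512x3 uint8, red, green, blue); there is no depth.
- cams.get_calibration(name): a dict with "mtx" (3x3 intrinsics, pixels), "R" (3x3) and "t" (3): a world point X has camera coordinates R X + t. Camera axes: x right, y down, z forward; pixel columns grow to the right and rows downward; lengths in m; the calibration is good to about 2 mm. A picture is of the moment at which its call begins. get_calibration takes no time and is no camera call.
- workorder.close_job(): hands the job in; it is judged then, once.
The state is a dict: "time": time; "joint_positions": joint angles; "qd": joint speeds; "joint_torque": joint torques, N m; "position": TCP position; "tool_rot": TCP orientation; "ft_force": force on the tool from outside, world axes, zero at the start; "torque": the same for the moment, N m; "grip_width": opening from 0.0 (shut) to 1.0 (fully open); "grip_force": force on a finger pad.
Only numpy, scipy, OpenCV 4.12 (cv2) and the standard library are available. Lean on these libraries where they do the work, as an engineer would, in place of code of your own. Each camera call takes 0.05 s, during which the arm holds its last target. There are 200 camera calls.

## Working session

There is one attempt and no reset: what is moved stays moved. The work goes in short steps, Python scripts to look and compute and a tool call to move; the robot and the scene stay as the last step left them, time stands still between calls to the robot, and variables do not carry over. Pictures are saved under pics/ and viewed, at most 14 in all, crops included, and the job is handed in when it is done.

Besides the shell and the picture viewer there is one more tool, called after "Emit:" by a JSON object that holds its "op" and its "data". move_arm: Moves the arm, as the interface text tells. Its arguments: {"type":"object","properties":{"slide":{"type":"array","items":{"type":"array","items":{"type":"number"}}},"roll":{"type":"array","items":{"type":"number"}},"gripper":{"type":"number"},"squeeze":{"type":"number"}},"required":["slide","roll"]}

```bash
mkdir -p pics; ls; python3 - <<'E'
from bench import monitor, cams, workorder
import cv2
for n in ("top","scene"):
    im=cams.get_image(n); cv2.imwrite(f"pics/{n}0.png",im[:,:,::-1]); c=cams.get_calibration(n); print(n,c)
s=monitor.get_state(); print({k:s[k] for k in("time","position","tool_rot","grip_width","ft_force")})
E
```

```text
pics
top {'mtx': array([[464.45928073,   0.        , 259.16970628],
       [  0.        , 464.45928073, 188.88891811],
       [  0.        ,   0.        ,   1.        ]]), 'R': array([[ 0.01750134, -0.99974664, -0.01415483],
       [-0.99575154, -0.01614789, -0.09065382],
       [ 0.09040228,  0.01568126, -0.99578187]]), 't': array([0.00584192, 0.55350546, 1.26525871])}
scene {'mtx': array([[374.31315689,   0.        , 251.17561129],
       [  0.        , 374.31315689, 195.5810371 ],
       [  0.        ,   0.        ,   1.        ]]), 'R': array([[-0.13667384,  0.99047402, -0.01677749],
       [ 0.67687636,  0.08100813, -0.73162564],
       [-0.72329708, -0.11135037, -0.68150014]]), 't': array([ 0.05634336, -0.33874561,  1.23202489])}
{'time': 0.1, 'position': array([ 0.22073141, -0.61084948,  0.22160305]), 'tool_rot': array([-3.09285264e+00, -5.41838247e-01,  5.70880528e-04]), 'grip_width': 0.9983934615646395, 'ft_force': array([-0.26279498, -0.49221428,  0.03712176])}
```

View pics/top0.png

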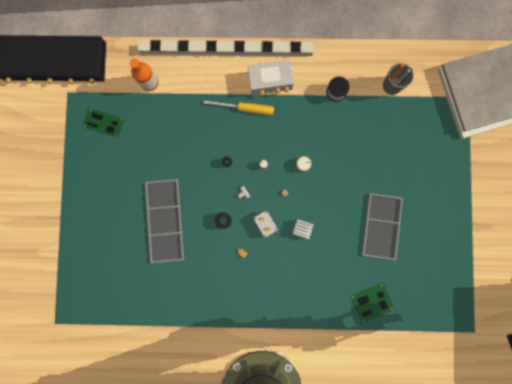

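View pics/scene0.png

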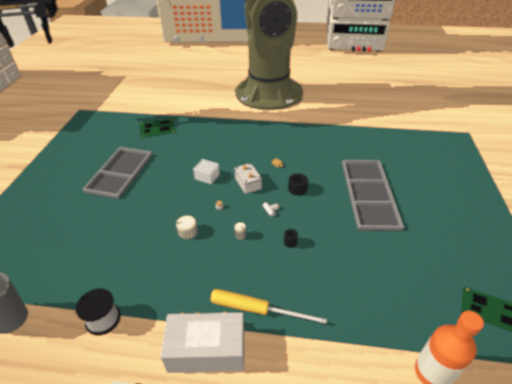

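The top view shows the three-bay tray at about (165,221) and the two-bay tray at (383,226). The parts are: small core (227,161), large core (223,221), filter box (265,224), heat sink (303,229), large knob (304,163) and spare small knob (264,164). There is also small clutter at (243,192), (284,193) and (242,253).

```bash
cat > h.py <<'E'
import numpy as np, cv2
from bench import monitor, cams, workorder
def ray(n,uv,z):
    c=cams.get_calibration(n); R,t=c["R"],c["t"]
    d=R.T@np.linalg.inv(c["mtx"])@np.array([uv[0],uv[1],1.]); o=-R.T@t
    return (o+d*(z-o[2])/d[2])[:2]
def proj(n,X):
    c=cams.get_calibration(n); p=c["mtx"]@(c["R"]@np.asarray(X,float)+c["t"]); return p[:2]/p[2]
E
python3 - <<'E'
from h import *
im=cv2.imread("pics/top0.png")
cv2.imwrite("pics/top0c.png",cv2.resize(im[140:275,140:410],None,fx=2.96,fy=2.96,interpolation=cv2.INTER_CUBIC))
hsv=cv2.cvtColor(im,cv2.COLOR_BGR2HSV)
print(hsv[200,200],hsv[221,223],hsv[205,165],hsv[161,227],hsv[181,155])
mat=cv2.inRange(hsv,(70,90,35),(100,255,130))
m=cv2.bitwise_not(mat); m[:130]=0;m[275:]=0;m[:,:130]=0;m[:,420:]=0
cv2.imwrite("pics/m.png",m)
for c in cv2.findContours(m,cv2.RETR_EXTERNAL,cv2.CHAIN_APPROX_NONE)[0]:
    if cv2.contourArea(c)>15: print(np.round(cv2.minAreaRect(c)[0],1),np.round(cv2.minAreaRect(c)[1],1),round(cv2.minAreaRect(c)[2],1),cv2.contourArea(c))
E
```

```text
[ 81 109 105] [ 81 100  79] [20  8 98] [ 82 103  72] [ 60  17 121]
[241.4 252.4] [12.8  9.2] 33.7 88.5
[302.5 228.7] [20.2 18. ] 18.4 328.5
[222.5 220. ] [16. 17.] 90.0 212.5
[265.  223.5] [25.9 18.7] 59.0 441.0
[382.  226.3] [36.8 65.9] 6.3 2302.0
[284.  192.5] [7. 8.] 90.0 45.0
[243.  191.5] [13. 14.] 90.0 126.5
[163.6 220.6] [83.6 36.6] 85.7 2908.0
[263. 164.] [10. 10.] 90.0 82.0
[226. 161.] [9.9 9.9] 45.0 74.0
[303.5 163.5] [17. 17.] 90.0 227.5
```

View pics/top0c.png

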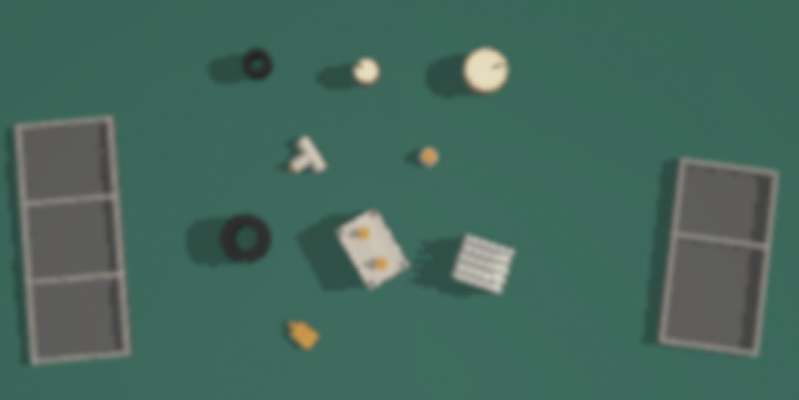

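View pics/m.png

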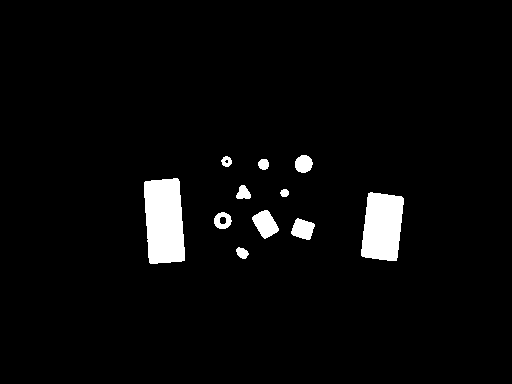

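```bash
cat > seg.py <<'E'
from h import *
H=[("three",(165,221),6),("two",(382,226),6),("small_core",(227,161),15),("small_knob",(264,164),15),("large_knob",(304,163),15),("large_core",(223,221),16),("filter",(265,224),17),("sink",(303,229),17)]
def contours(n,im,S=4):
    hsv=cv2.cvtColor(cv2.resize(im,None,fx=S,fy=S,interpolation=cv2.INTER_CUBIC),cv2.COLOR_BGR2HSV)
    m=cv2.bitwise_not(cv2.inRange(hsv,(70,90,35),(100,255,140)))
    cs=cv2.findContours(m,cv2.RETR_EXTERNAL,cv2.CHAIN_APPROX_NONE)[0]
    return [((c[:,0]+.5)/S-.5).astype(np.float32) for c in cs if cv2.contourArea(c)>15*S*S]
def run(n,im,seeds=None):
    cs=contours(n,im)
    for k,uv,h in H:
        if seeds: uv=proj(n,[*seeds[k],h/1e3])
        c=min(cs,key=lambda c:np.hypot(*(c.mean(0)-uv)))
        w=np.array([ray(n,p,h/1e3) for p in c],np.float32)*1000
        r=cv2.minAreaRect(w); e=cv2.minEnclosingCircle(w)
        print(n,k,"rect",np.round(r[0],1),np.round(r[1],1),round(r[2],1),"circ",np.round(e[0],1),round(e[1],1))
        out[k]=np.array(r[0])/1000
out={}
E
python3 - <<'E'
from seg import *
run("top",cv2.imread("pics/top0.png")); s=dict(out)
run("scene",cv2.imread("pics/scene0.png"),s)
E
```

```text
Traceback (most recent call last):
  File "seg.py", line 13, in run
    w=np.array([ray(n,p,h/1e3) for p in c],np.float32)*1000
                ~~~^^^^^^^^^^^
  File "h.py", line 4, in ray
    c=cams.get_calibration(n); R,t=c["R"],c["t"]
ValueError: time passes only in moves, steps and waits
```

```bash
sed -i 's/^def ray/CAL={n:cams.get_calibration(n) for n in ("top","scene")}\ndef ray/; s/c=cams.get_calibration(n)/c=CAL[n]/' h.py
python3 - <<'E'
from seg import *
run("top",cv2.imread("pics/top0.png")); s=dict(out)
run("scene",cv2.imread("pics/scene0.png"),s)
print(monitor.get_state()["time"])
E
```

```text
top three rect [563.7  36.5] [1095.4 1499.3] 0.6 circ [602.1  36.9] 906.3
top two rect [563.7  36.5] [1095.4 1499.3] 0.6 circ [602.1  36.9] 906.3
top small_core rect [562.8  36.2] [1087.8 1488.9] 0.6 circ [601.   36.6] 900.0
top small_knob rect [562.8  36.2] [1087.8 1488.9] 0.6 circ [601.   36.6] 900.0
top large_knob rect [562.8  36.2] [1087.8 1488.9] 0.6 circ [601.   36.6] 900.0
top large_core rect [562.7  36.2] [1087.  1487.8] 0.6 circ [600.8  36.6] 899.3
top filter rect [562.6  36.1] [1086.1 1486.6] 0.6 circ [600.7  36.5] 898.6
top sink rect [562.6  36.1] [1086.1 1486.6] 0.6 circ [600.7  36.5] 898.6
scene three rect [543.2  59.4] [43.3 48.2] 85.9 circ [542.1  58.8] 27.0
scene two rect [543.2  59.4] [43.3 48.2] 85.9 circ [542.1  58.8] 27.0
scene small_core rect [552.2  60.1] [42.7 47.5] 85.9 circ [551.1  59.5] 26.5
scene small_knob rect [552.2  60.1] [42.7 47.5] 85.9 circ [551.1  59.5] 26.5
scene large_knob rect [552.2  60.1] [42.7 47.5] 85.9 circ [551.1  59.5] 26.5
scene large_core rect [553.2  60.2] [42.6 47.4] 85.9 circ [552.1  59.6] 26.5
scene filter rect [554.2  60.3] [42.5 47.3] 85.9 circ [553.1  59.7] 26.4
scene sink rect [554.2  60.3] [42.5 47.3] 85.9 circ [553.1  59.7] 26.4
0.1
```

```bash
sed -i 's/RETR_EXTERNAL/RETR_LIST/; s/if cv2.contourArea(c)>15\*S\*S/if 25*S*S<cv2.contourArea(c)<5000*S*S/' seg.py
sed -i 's/c=min(cs,key=lambda c:np.hypot(\*(c.mean(0)-uv)))/c=max([c for c in cs if np.hypot(*(c.mean(0)-uv))<9],key=cv2.contourArea)/' seg.py
cat > t.py <<'E'
from seg import *
run("top",cv2.imread("pics/top0.png")); s=dict(out)
run("scene",cv2.imread("pics/scene0.png"),s)
E
python3 t.py
```

```text
top three rect [462.1 282. ] [235.  103.1] 6.1 circ [461.8 281.8] 125.4
top two rect [ 456.3 -328.9] [102.3 183. ] 83.0 circ [ 456.3 -329.7] 101.3
top small_core rect [631.3 109.5] [29.7 28.5] 46.3 circ [631.6 109.5] 15.5
top small_knob rect [625.    4.9] [31.  31.5] 46.2 circ [625.3   5.2] 16.2
top large_knob rect [ 628.3 -107.3] [49.6 49.9] 0.9 circ [ 627.7 -107.3] 25.9
top large_core rect [465.2 116.9] [45.9 48.8] 1.3 circ [464.9 116.7] 24.9
top filter rect [457.9  -2.6] [72.6 52.5] 31.4 circ [458.2  -3.2] 41.3
top sink rect [ 445.2 -106.6] [56.9 50.8] 73.3 circ [ 445.2 -107.2] 34.5
scene three rect [457.3 282.5] [247.7 104.9] 5.9 circ [458.1 283.4] 131.4
scene two rect [ 451.5 -329.1] [110.5 195.2] 83.0 circ [ 451.6 -329.3] 109.1
scene small_core rect [628.8 109.5] [49.7 27.8] 0.3 circ [628.8 109.4] 24.9
scene small_knob rect [621.6   5.3] [53.3 29.2] 10.0 circ [621.6   5.3] 26.9
scene large_knob rect [ 624.3 -107.7] [74.3 47.8] 22.3 circ [ 623.7 -106.4] 37.3
scene large_core rect [462.3 116.7] [78.7 46.3] 1.6 circ [462.4 116.6] 39.4
scene filter rect [453.9  -2.5] [109.6  65.8] 31.2 circ [454.9  -1.9] 59.1
scene sink rect [ 441.4 -106.7] [79.1 86.5] 73.2 circ [ 441.5 -108.3] 55.5
```

```bash
cat > go.py <<'E'
# usage: go.py x y z(mm TCP) closing_angle_deg|none -> slide (cm), roll
import sys
from h import *
from scipy.spatial.transform import Rotation as Ro
s=monitor.get_state(); R=Ro.from_rotvec(s["tool_rot"]).as_matrix(); p=s["position"]
print("t",s["time"],"pos",np.round(p*1000,1),"w",round(s["grip_width"]*87,1),"gf",np.round(s["grip_force"],1),"F",np.round(s["ft_force"],1),"q7",round(s["joint_positions"][6],2))
print("R",np.round(R.ravel(),3))
yaw=np.degrees(np.arctan2(R[1,1],R[0,1])); print("closing",round(yaw,1))
q7=s["joint_positions"][6]
if len(sys.argv)>4:
    P=np.array(list(map(float,sys.argv[1:4])))
    print("slide cm",np.round(R.T@(P/1000-p)*100,2))
    if sys.argv[4]!="none":
        daz=np.arctan2(P[1],P[0])-np.arctan2(p[1],p[0])
        for k in (-360,-180,0,180,360):
            r=np.radians(yaw-(float(sys.argv[4])+k))
            print("roll",round(r,3),"q7 new",round(q7+r+daz,2))
E
python3 go.py 443 -107 120 -16.7
```

```text
t 0.1 pos [ 220.7 -610.8  221.6] w 86.9 gf 0.0 F [-0.3 -0.5  0. ] q7 -0.06
R [ 0.94   0.34  -0.001  0.34  -0.94   0.002 -0.    -0.002 -1.   ]
closing -70.1
slide cm [ 38.03 -39.81  10.22]
roll 5.351 q7 new 6.28
roll 2.209 q7 new 3.14
roll -0.932 q7 new -0.0
roll -4.074 q7 new -3.14
roll -7.216 q7 new -6.29
```

Emit:
{"op": "move_arm", "data": {"slide": [[5,-5,0],[10,-10,1],[14,-14.5,2.5],[17.5,-18,4],[21,-22,5.5],[24.5,-25.5,7],[28,-29,8.5],[31,-32.5,9.5],[34,-36,10.2],[36.5,-38.5,10.2],[38,-39.8,10.2],[38,-39.8,10.2],[38,-39.8,10.2]], "roll": [-0.1,-0.2,-0.3,-0.4,-0.5,-0.6,-0.7,-0.8,-0.9,-0.932,-0.932,-0.932,-0.932], "gripper": 6.5}}

```text
time: 1.4
position: [0.4434, -0.1056, 0.1203]
tool_rot: [-2.516, -1.881, 0.0]
ft_force: [0.1, -1.0, 0.6]
grip_width: 0.747
grip_force: 0.0
```

```bash
python3 go.py 443 -107 12 -16.7
```

```text
t 1.4 pos [ 443.4 -105.6  120.3] w 65.0 gf 0.0 F [ 0.1 -1.   0.6] q7 -0.11
R [ 0.283  0.959 -0.001  0.959 -0.283  0.     0.    -0.001 -1.   ]
closing -16.4
slide cm [-1.400e-01  1.000e-02  1.083e+01]
roll 6.288 q7 new 6.17
roll 3.146 q7 new 3.03
roll 0.005 q7 new -0.11
roll -3.137 q7 new -3.25
roll -6.279 q7 new -6.39
```

Emit:
{"op": "move_arm", "data": {"slide": [[0,0,4],[0,0,7],[0,0,9.5],[0,0,10.8],[0,0,10.8],[0,0,10.8]], "roll": [0,0,0,0,0,0]}}

```text
time: 2.0
position: [0.4434, -0.1088, 0.0132]
tool_rot: [2.522, 1.873, 0.0]
ft_force: [-0.2, 0.7, 0.4]
grip_width: 0.748
grip_force: 0.0
```

Emit:
{"op": "move_arm", "data": {"slide": [[0,0,0],[0,0,0],[0,0,0],[0,0,0],[0,0,0],[0,0,0]], "roll": [0,0,0,0,0,0], "gripper": 3, "squeeze": 30}}

```text
time: 2.6
position: [0.4433, -0.108, 0.013]
tool_rot: [2.52, 1.874, 0.0]
ft_force: [-0.2, 0.4, 4.4]
grip_width: 0.458
grip_force: 30.0
```

```bash
python3 go.py 460 282 120 6
```

```text
t 2.6 pos [ 443.3 -108.    13. ] w 39.9 gf 30.0 F [-0.2  0.4  4.4] q7 -0.22
R [ 0.288  0.958  0.     0.958 -0.288 -0.    -0.     0.001 -1.   ]
closing -16.7
slide cm [ 37.83  -9.62 -10.72]
roll 5.887 q7 new 6.46
roll 2.745 q7 new 3.32
roll -0.397 q7 new 0.18
roll -3.538 q7 new -2.97
roll -6.68 q7 new -6.11
```

Emit:
{"op": "move_arm", "data": {"slide": [[0,0,-2],[0,0,-5],[1,-0.3,-8],[3,-0.8,-10.7],[6,-1.5,-10.7],[10,-2.5,-10.7],[14,-3.6,-10.7],[18,-4.6,-10.7],[22,-5.6,-10.7],[26,-6.6,-10.7],[30,-7.6,-10.7],[33,-8.4,-10.7],[35.5,-9,-10.7],[37,-9.4,-10.7],[37.8,-9.6,-10.7],[37.8,-9.6,-10.7],[37.8,-9.6,-10.7]], "roll": [0,0,0,0,-0.05,-0.1,-0.15,-0.2,-0.25,-0.3,-0.35,-0.4,-0.4,-0.4,-0.4,-0.4,-0.4]}}

```text
time: 4.3
position: [0.4599, 0.2807, 0.1192]
tool_rot: [2.099, 2.337, -0.002]
ft_force: [-0.5, -0.5, -0.0]
grip_width: 0.456
grip_force: 30.0
```

```bash
python3 go.py 460 282 16.5 6; python3 - <<'E'
from h import *
im=cams.get_image("scene"); cv2.imwrite("pics/s1.png",cv2.resize(im[90:290,130:430,::-1],None,fx=2,fy=2))
E
```

```text
t 4.3 pos [459.9 280.7 119.2] w 39.7 gf 30.0 F [-0.5 -0.5 -0. ] q7 -0.69
R [-0.107  0.994 -0.001  0.994  0.107 -0.001 -0.001 -0.001 -1.   ]
closing 6.2
slide cm [ 0.14  0.03 10.27]
roll 6.286 q7 new 5.6
roll 3.144 q7 new 2.46
roll 0.003 q7 new -0.68
roll -3.139 q7 new -3.82
roll -6.281 q7 new -6.96
```

View pics/s1.png

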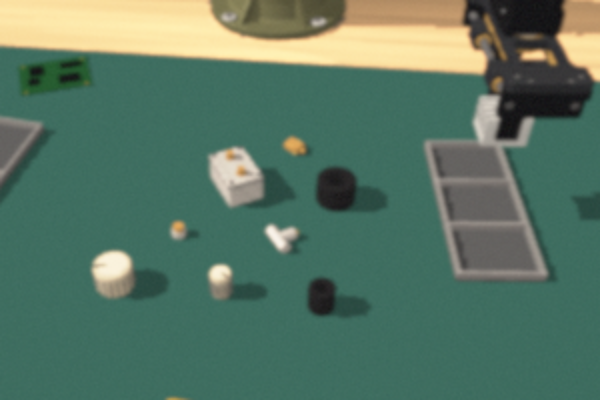

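The picture shows the heat sink held upright over the three-bay tray, at about (505,120), with everything else undisturbed. Next I lower it.

Emit:
{"op": "move_arm", "data": {"slide": [[0.1,0,4],[0.1,0,7],[0.1,0,9],[0.1,0,10],[0.1,0,10.3],[0.1,0,10.3],[0.1,0,10.3]], "roll": [0,0,0,0,0,0,0]}}

```text
time: 5.05
position: [0.4608, 0.2831, 0.0176]
tool_rot: [2.098, 2.337, 0.003]
ft_force: [-0.4, -0.7, -1.3]
grip_width: 0.459
grip_force: 30.0
```

Emit:
{"op": "move_arm", "data": {"slide": [[0,0,0],[0,0,0],[0,0,0],[0,0,-3],[0,0,-7],[0,0,-10.4],[0,0,-10.4]], "roll": [0,0,0,0,0,0,0], "gripper": 6.5}}

```text
time: 5.75
position: [0.4625, 0.2851, 0.1254]
tool_rot: [2.096, 2.335, 0.013]
ft_force: [0.5, -0.1, -0.5]
grip_width: 0.745
grip_force: 0.0
```

```bash
python3 go.py 464 117 120 6; python3 go.py 464 117 120 83
```

```text
t 5.75 pos [462.5 285.1 125.4] w 64.8 gf 0.0 F [ 0.5 -0.1 -0.5] q7 -0.69
R [-0.108  0.994  0.008  0.994  0.108  0.003  0.003  0.009 -1.   ]
closing 6.2
slide cm [-16.73  -1.67   0.49]
roll 6.287 q7 new 5.29
roll 3.145 q7 new 2.15
roll 0.003 q7 new -0.99
roll -3.138 q7 new -4.13
roll -6.28 q7 new -7.27
t 5.75 pos [462.5 285.1 125.4] w 64.8 gf 0.0 F [ 0.5 -0.1 -0.5] q7 -0.69
R [-0.108  0.994  0.008  0.994  0.108  0.003  0.003  0.009 -1.   ]
closing 6.2
slide cm [-16.73  -1.67   0.49]
roll 4.943 q7 new 3.95
roll 1.801 q7 new 0.81
roll -1.34 q7 new -2.34
roll -4.482 q7 new -5.48
roll -7.624 q7 new -8.62
```

Emit:
{"op": "move_arm", "data": {"slide": [[-4,-0.4,0],[-8,-0.7,0],[-12,-1.1,0],[-15,-1.4,0],[-16.5,-1.5,0],[-16.5,-1.5,1],[-16.5,-1.5,4],[-16.5,-1.5,7],[-16.5,-1.5,9.5],[-16.5,-1.5,10.8],[-16.5,-1.5,10.8],[-16.5,-1.5,10.8]], "roll": [0,0,0,0,0,0,0,0,0,0,0,0]}}

```text
time: 6.95
position: [0.4628, 0.1182, 0.0128]
tool_rot: [-2.097, -2.339, -0.001]
ft_force: [-0.1, -0.0, 0.7]
grip_width: 0.746
grip_force: 0.0
```

Emit:
{"op": "move_arm", "data": {"slide": [[0,0,0],[0,0,0],[0,0,0],[0,0,0],[0,0,0],[0,0,0]], "roll": [0,0,0,0,0,0], "gripper": 3, "squeeze": 40}}

```text
time: 7.55
position: [0.4636, 0.1171, 0.0133]
tool_rot: [2.097, 2.337, 0.001]
ft_force: [-0.4, -1.1, 5.9]
grip_width: 0.52
grip_force: 40.0
```

```bash
python3 go.py 503.6 -335 120 6
```

```text
t 7.55 pos [463.6 117.1  13.3] w 45.3 gf 40.0 F [-0.4 -1.1  5.9] q7 -0.41
R [-0.108  0.994  0.002  0.994  0.108 -0.    -0.     0.002 -1.   ]
closing 6.2
slide cm [-45.38  -0.87 -10.65]
roll 6.286 q7 new 5.04
roll 3.145 q7 new 1.9
roll 0.003 q7 new -1.24
roll -3.138 q7 new -4.38
roll -6.28 q7 new -7.53
```

Emit:
{"op": "move_arm", "data": {"slide": [[0,0,-2],[0,0,-5],[-1,0,-8],[-3,0,-10.6],[-6.5,-0.1,-10.6],[-10.5,-0.2,-10.6],[-14.5,-0.3,-10.6],[-18.5,-0.4,-10.6],[-22.5,-0.5,-10.6],[-26.5,-0.6,-10.6],[-30.5,-0.6,-10.6],[-34.5,-0.7,-10.6],[-38,-0.8,-10.6],[-41,-0.8,-10.6],[-43.5,-0.9,-10.6],[-45,-0.9,-10.6],[-45.4,-0.9,-10.6],[-45.4,-0.9,-10.6],[-45.4,-0.9,-10.6]], "roll": [0,0,0,0,0,0,0,0,0,0,0,0,0,0,0,0,0,0,0]}}

```text
time: 9.45
position: [0.503, -0.3332, 0.1185]
tool_rot: [-2.095, -2.34, -0.001]
ft_force: [0.3, 0.7, -2.2]
grip_width: 0.523
grip_force: 40.0
```

```bash
python3 go.py 503.6 -335 16.7 6
```

```text
t 9.45 pos [ 503.  -333.2  118.5] w 45.5 gf 40.0 F [ 0.3  0.7 -2.2] q7 0.51
R [-0.11   0.994 -0.     0.994  0.11   0.001  0.001 -0.    -1.   ]
closing 6.3
slide cm [-0.2   0.04 10.18]
roll 6.289 q7 new 6.79
roll 3.147 q7 new 3.65
roll 0.005 q7 new 0.51
roll -3.136 q7 new -2.63
roll -6.278 q7 new -5.77
```

Emit:
{"op": "move_arm", "data": {"slide": [[-0.1,0,4],[-0.2,0,7],[-0.2,0,9],[-0.2,0,9.8],[-0.2,0,10.2],[-0.2,0,10.2],[-0.2,0,10.2]], "roll": [0,0,0,0,0,0,0]}}

```text
time: 10.15
position: [0.504, -0.3376, 0.018]
tool_rot: [2.096, 2.336, 0.0]
ft_force: [-0.5, -0.4, -1.1]
grip_width: 0.523
grip_force: 40.0
```

Emit:
{"op": "move_arm", "data": {"slide": [[0,0,0],[0,0,0],[0,0,0],[0,0,-3],[0,0,-7],[0,0,-10.4],[0,0,-10.4],[0,0,-10.4]], "roll": [0,0,0,0,0,0,0,0], "gripper": 6.5}}

```text
time: 10.95
position: [0.5034, -0.3377, 0.1217]
tool_rot: [2.097, 2.336, -0.0]
ft_force: [-0.0, 0.0, -0.6]
grip_width: 0.75
grip_force: 0.0
```

```bash
python3 go.py 456 -2.5 120 121.4; python3 - <<'E'
from h import *
im=cams.get_image("scene"); cv2.imwrite("pics/s2.png",cv2.resize(im[100:280,60:430,::-1],None,fx=2,fy=2))
E
```

```text
t 10.95 pos [ 503.4 -337.7  121.7] w 65.2 gf 0.0 F [-0.   0.  -0.6] q7 0.51
R [-0.108  0.994  0.002  0.994  0.108 -0.002 -0.002  0.002 -1.   ]
closing 6.2
slide cm [33.84 -1.11  0.1 ]
roll 4.272 q7 new 5.37
roll 1.131 q7 new 2.22
roll -2.011 q7 new -0.92
roll -5.153 q7 new -4.06
roll -8.294 q7 new -7.2
```

View pics/s2.png

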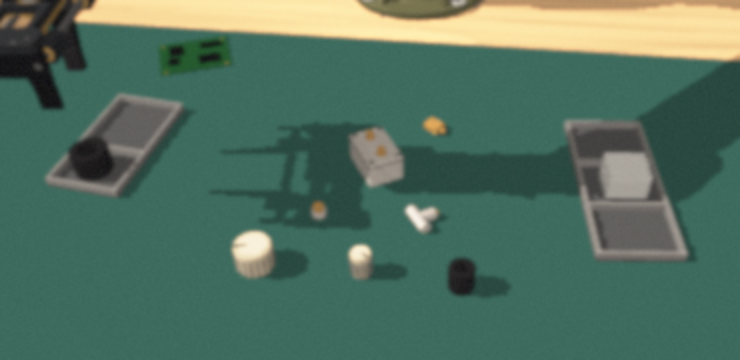

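The heat sink is standing in the middle bay at about (626,175) and the large core in the narrow bay at about (92,157), and the rest is unmoved. Next is the filter box.

Emit:
{"op": "move_arm", "data": {"slide": [[3,-0.1,0],[7,-0.2,0],[11,-0.4,0],[15,-0.5,0],[19,-0.7,0],[23,-0.8,0],[27,-0.9,0],[30,-1,0],[32.5,-1.1,0],[33.8,-1.1,0],[33.8,-1.1,0],[33.8,-1.1,0]], "roll": [0.1,0.22,0.34,0.46,0.58,0.7,0.82,0.94,1.05,1.13,1.13,1.13]}}

```text
time: 12.2
position: [0.4548, -0.003, 0.1196]
tool_rot: [-3.023, -0.854, 0.003]
ft_force: [0.4, -0.5, 0.4]
grip_width: 0.752
grip_force: 0.0
```

```bash
python3 go.py 456 -2.5 13 121.4
```

```text
t 12.2 pos [454.8  -3.  119.6] w 65.4 gf 0.0 F [ 0.4 -0.5  0.4] q7 -1.07
R [ 0.852  0.523 -0.002  0.523 -0.852 -0.    -0.002 -0.001 -1.   ]
closing -58.4
slide cm [ 0.14  0.03 10.66]
roll 3.144 q7 new 2.07
roll 0.003 q7 new -1.07
roll -3.139 q7 new -4.21
roll -6.28 q7 new -7.35
roll -9.422 q7 new -10.5
```

Emit:
{"op": "move_arm", "data": {"slide": [[0.1,0,4],[0.1,0,7],[0.1,0,9.5],[0.1,0,10.7],[0.1,0,10.7],[0.1,0,10.7]], "roll": [0,0,0,0,0,0]}}

```text
time: 12.8
position: [0.4569, -0.0023, 0.0141]
tool_rot: [3.024, 0.851, 0.001]
ft_force: [0.5, -0.4, 0.5]
grip_width: 0.746
grip_force: 0.0
```

Emit:
{"op": "move_arm", "data": {"slide": [[0,0,0],[0,0,0],[0,0,0],[0,0,0],[0,0,0],[0,0,0]], "roll": [0,0,0,0,0,0], "gripper": 3, "squeeze": 40}}

```text
time: 13.4
position: [0.4568, -0.002, 0.0141]
tool_rot: [3.023, 0.851, 0.001]
ft_force: [-1.5, -1.2, 5.5]
grip_width: 0.483
grip_force: 40.0
```

```bash
python3 go.py 419.3 -324.7 120 -7
```

```text
t 13.4 pos [456.8  -2.   14.1] w 42.0 gf 40.0 F [-1.5 -1.2  5.5] q7 -1.21
R [ 0.853  0.522  0.001  0.522 -0.853 -0.001  0.     0.001 -1.   ]
closing -58.6
slide cm [-20.03  25.58 -10.57]
roll 5.383 q7 new 3.52
roll 2.242 q7 new 0.38
roll -0.9 q7 new -2.77
roll -4.041 q7 new -5.91
roll -7.183 q7 new -9.05
```

Emit:
{"op": "move_arm", "data": {"slide": [[0,0,-2],[0,0,-5],[-0.6,0.8,-8],[-2,2.6,-10.5],[-4,5.1,-10.5],[-6.4,8.2,-10.5],[-8.8,11.2,-10.5],[-11.2,14.3,-10.5],[-13.6,17.4,-10.5],[-15.8,20.2,-10.5],[-17.6,22.5,-10.5],[-19,24.3,-10.5],[-20,25.6,-10.5],[-20,25.6,-10.5],[-20,25.6,-10.5]], "roll": [0,0,0,-0.08,-0.18,-0.28,-0.38,-0.48,-0.58,-0.68,-0.78,-0.86,-0.9,-0.9,-0.9]}}

```text
time: 14.9
position: [0.419, -0.3235, 0.1178]
tool_rot: [-2.353, -2.079, -0.001]
ft_force: [0.3, 0.2, -1.1]
grip_width: 0.479
grip_force: 40.0
```

```bash
python3 go.py 419.3 -324.7 17.5 -7
```

```text
t 14.9 pos [ 419.  -323.5  117.8] w 41.7 gf 40.0 F [ 0.3  0.2 -1.1] q7 0.42
R [ 0.123  0.992 -0.001  0.992 -0.123  0.002  0.002 -0.001 -1.   ]
closing -7.1
slide cm [-0.13  0.05 10.03]
roll 6.282 q7 new 6.7
roll 3.141 q7 new 3.55
roll -0.001 q7 new 0.41
roll -3.143 q7 new -2.73
roll -6.284 q7 new -5.87
```

Emit:
{"op": "move_arm", "data": {"slide": [[0,0,4],[-0.1,0,7],[-0.1,0,9],[-0.1,0,9.7],[-0.1,0,10],[-0.1,0,10],[-0.1,0,10]], "roll": [0,0,0,0,0,0,0]}}

```text
time: 15.6
position: [0.4201, -0.3259, 0.0198]
tool_rot: [2.351, 2.081, 0.0]
ft_force: [-0.2, 0.3, -1.3]
grip_width: 0.478
grip_force: 40.0
```

Emit:
{"op": "move_arm", "data": {"slide": [[0,0,0],[0,0,0],[0,0,0],[0,0,-3],[0,0,-7],[0,0,-10.2],[0,0,-10.2],[0,0,-10.2]], "roll": [0,0,0,0,0,0,0,0], "gripper": 6}}

```text
time: 16.4
position: [0.4195, -0.326, 0.1214]
tool_rot: [2.351, 2.08, -0.0]
ft_force: [1.2, -0.9, -0.6]
grip_width: 0.688
grip_force: 0.0
```

```bash
python3 go.py 626 -107 120 -7
```

```text
t 16.4 pos [ 419.5 -326.   121.4] w 59.9 gf 0.0 F [ 1.2 -0.9 -0.6] q7 0.42
R [ 0.122  0.993  0.001  0.993 -0.122 -0.002 -0.002  0.001 -1.   ]
closing -7.0
slide cm [24.26 17.83  0.13]
roll 6.283 q7 new 7.19
roll 3.142 q7 new 4.05
roll -0.0 q7 new 0.91
roll -3.142 q7 new -2.23
roll -6.283 q7 new -5.37
```

Emit:
{"op": "move_arm", "data": {"slide": [[3,2.2,0],[6,4.4,0],[9,6.6,0],[12,8.8,0],[15,11,0],[18,13.2,0],[21,15.4,0],[23,17,0],[24.3,17.8,0],[24.3,17.8,0],[24.3,17.8,0]], "roll": [0,0,0,0,0,0,0,0,0,0,0]}}

```text
time: 17.5
position: [0.6242, -0.1071, 0.1195]
tool_rot: [-2.353, -2.081, 0.004]
ft_force: [-1.0, 0.4, 0.0]
grip_width: 0.69
grip_force: 0.0
```

```bash
python3 go.py 626 -107 12 -7
```

```text
t 17.5 pos [ 624.2 -107.1  119.5] w 60.0 gf 0.0 F [-1.   0.4  0. ] q7 -0.17
R [ 0.122  0.993 -0.002  0.993 -0.122 -0.001 -0.001 -0.002 -1.   ]
closing -7.0
slide cm [ 0.05  0.2  10.75]
roll 6.283 q7 new 6.11
roll 3.141 q7 new 2.97
roll -0.0 q7 new -0.17
roll -3.142 q7 new -3.31
roll -6.283 q7 new -6.45
```

Emit:
{"op": "move_arm", "data": {"slide": [[0,0.1,4],[0,0.1,7],[0,0.1,9.5],[0,0.1,10.8],[0,0.1,10.8],[0,0.1,10.8]], "roll": [0,0,0,0,0,0]}}

```text
time: 18.1
position: [0.6267, -0.1072, 0.0135]
tool_rot: [2.353, 2.08, 0.0]
ft_force: [1.1, -0.0, 0.7]
grip_width: 0.688
grip_force: 0.0
```

Emit:
{"op": "move_arm", "data": {"slide": [[0,0,0],[0,0,0],[0,0,0],[0,0,0],[0,0,0],[0,0,0]], "roll": [0,0,0,0,0,0], "gripper": 3, "squeeze": 25}}

```text
time: 18.7
position: [0.6269, -0.1062, 0.0133]
tool_rot: [2.352, 2.081, 0.001]
ft_force: [-0.2, -0.1, 5.5]
grip_width: 0.451
grip_force: 25.0
```

```bash
python3 go.py 533.6 290 120 6
```

```text
t 18.7 pos [ 626.9 -106.2   13.3] w 39.2 gf 25.0 F [-0.2 -0.1  5.5] q7 -0.22
R [ 0.122  0.993  0.001  0.993 -0.122 -0.    -0.     0.001 -1.   ]
closing -7.0
slide cm [ 38.19 -14.07 -10.69]
roll 6.056 q7 new 6.5
roll 2.915 q7 new 3.36
roll -0.227 q7 new 0.22
roll -3.368 q7 new -2.93
roll -6.51 q7 new -6.07
```

Emit:
{"op": "move_arm", "data": {"slide": [[0,0,-2],[0,0,-5],[0,0,-8],[1,-0.4,-10.7],[3.5,-1.3,-10.7],[7,-2.6,-10.7],[10.5,-3.9,-10.7],[14,-5.2,-10.7],[17.5,-6.4,-10.7],[21,-7.7,-10.7],[24.5,-9,-10.7],[28,-10.3,-10.7],[31.5,-11.6,-10.7],[34.5,-12.7,-10.7],[37,-13.6,-10.7],[38.2,-14.1,-10.7],[38.2,-14.1,-10.7],[38.2,-14.1,-10.7]], "roll": [0,0,0,0,0,0,-0.03,-0.06,-0.1,-0.14,-0.18,-0.2,-0.23,-0.23,-0.23,-0.23,-0.23,-0.23]}}

```text
time: 20.5
position: [0.5334, 0.2886, 0.1191]
tool_rot: [2.099, 2.336, -0.002]
ft_force: [1.1, -0.7, -0.9]
grip_width: 0.453
grip_force: 25.0
```

```bash
python3 go.py 533.6 290 17 6
```

```text
t 20.5 pos [533.4 288.6 119.1] w 39.4 gf 25.0 F [ 1.1 -0.7 -0.9] q7 -0.66
R [-0.107  0.994 -0.     0.994  0.107 -0.002 -0.002 -0.    -1.   ]
closing 6.1
slide cm [ 0.15  0.04 10.21]
roll 6.286 q7 new 5.63
roll 3.144 q7 new 2.49
roll 0.002 q7 new -0.65
roll -3.139 q7 new -3.8
roll -6.281 q7 new -6.94
```

Emit:
{"op": "move_arm", "data": {"slide": [[0.1,0,4],[0.1,0,7],[0.1,0,9],[0.1,0,9.9],[0.1,0,10.2],[0.1,0,10.2],[0.1,0,10.2]], "roll": [0,0,0,0,0,0,0]}}

```text
time: 21.2
position: [0.5339, 0.2913, 0.0188]
tool_rot: [2.098, 2.337, 0.003]
ft_force: [0.4, -0.0, -0.7]
grip_width: 0.454
grip_force: 25.0
```

Emit:
{"op": "move_arm", "data": {"slide": [[0,0,0],[0,0,0],[0,0,0],[0,0,-3],[0,0,-7],[0,0,-10.4],[0,0,-10.4],[0,0,-10.4]], "roll": [0,0,0,0,0,0,0,0], "gripper": 5.4}}

```text
time: 22.0
position: [0.5333, 0.2914, 0.1224]
tool_rot: [2.097, 2.337, 0.002]
ft_force: [-0.3, -0.3, 0.5]
grip_width: 0.619
grip_force: 0.0
```

```bash
python3 go.py 630 109.5 120 6
```

```text
t 22.0 pos [533.3 291.4 122.4] w 53.9 gf 0.0 F [-0.3 -0.3  0.5] q7 -0.66
R [-0.108  0.994  0.002  0.994  0.108  0.     0.     0.002 -1.   ]
closing 6.2
slide cm [-19.12   7.66   0.26]
roll 6.286 q7 new 5.3
roll 3.145 q7 new 2.16
roll 0.003 q7 new -0.99
roll -3.138 q7 new -4.13
roll -6.28 q7 new -7.27
```

Emit:
{"op": "move_arm", "data": {"slide": [[-3,1.2,0],[-6.5,2.6,0],[-10,4,0],[-13.5,5.4,0],[-16.5,6.6,0],[-18.5,7.4,0],[-19,7.6,0],[-19,7.6,0.1],[-19,7.6,4],[-19,7.6,7],[-19,7.6,9.5],[-19,7.6,10.8],[-19,7.6,10.8],[-19,7.6,10.8]], "roll": [0,0,0,0,0,0,0,0,0,0,0,0,0,0]}}

```text
time: 23.4
position: [0.629, 0.1118, 0.0144]
tool_rot: [2.097, 2.34, 0.002]
ft_force: [0.5, 0.3, 0.0]
grip_width: 0.619
grip_force: 0.0
```

Emit:
{"op": "move_arm", "data": {"slide": [[0,0,0],[0,0,0],[0,0,0],[0,0,0],[0,0,0],[0,0,0]], "roll": [0,0,0,0,0,0], "gripper": 2, "squeeze": 25}}

```text
time: 24.0
position: [0.6292, 0.1104, 0.014]
tool_rot: [2.098, 2.337, 0.001]
ft_force: [-0.1, -0.8, 2.8]
grip_width: 0.307
grip_force: 25.0
```

```bash
python3 go.py 386.4 274.2 120 6
```

```text
t 24.0 pos [629.2 110.4  14. ] w 26.7 gf 25.0 F [-0.1 -0.8  2.8] q7 -0.38
R [-0.108  0.994  0.001  0.994  0.108 -0.    -0.     0.001 -1.   ]
closing 6.2
slide cm [ 18.9  -22.37 -10.62]
roll 6.286 q7 new 6.34
roll 3.145 q7 new 3.2
roll 0.003 q7 new 0.06
roll -3.138 q7 new -3.08
roll -6.28 q7 new -6.22
```

Emit:
{"op": "move_arm", "data": {"slide": [[0,0,-2],[0,0,-5],[0,0,-8],[0.8,-1,-10.6],[2.5,-3,-10.6],[4.6,-5.5,-10.6],[7,-8.3,-10.6],[9.4,-11.1,-10.6],[11.8,-14,-10.6],[14,-16.6,-10.6],[16,-18.9,-10.6],[17.8,-21,-10.6],[18.7,-22.1,-10.6],[18.9,-22.4,-10.6],[18.9,-22.4,-10.6],[18.9,-22.4,-10.6]], "roll": [0,0,0,0,0,0,0,0,0,0,0,0,0,0,0,0]}}

```text
time: 25.6
position: [0.387, 0.2733, 0.1195]
tool_rot: [2.1, 2.336, 0.0]
ft_force: [0.4, 0.2, -0.6]
grip_width: 0.304
grip_force: 25.0
```

```bash
python3 go.py 386.4 274.2 17.5 6; python3 - <<'E'
from h import *
im=cams.get_image("scene"); cv2.imwrite("pics/s3.png",cv2.resize(im[80:280,60:430,::-1],None,fx=2,fy=2))
E
```

```text
t 25.6 pos [387.  273.3 119.5] w 26.4 gf 25.0 F [ 0.4  0.2 -0.6] q7 -0.62
R [-0.106  0.994  0.     0.994  0.106  0.    -0.     0.    -1.   ]
closing 6.1
slide cm [ 0.1  -0.06 10.2 ]
roll 6.284 q7 new 5.67
roll 3.143 q7 new 2.52
roll 0.001 q7 new -0.62
roll -3.14 q7 new -3.76
roll -6.282 q7 new -6.9
```

View pics/s3.png

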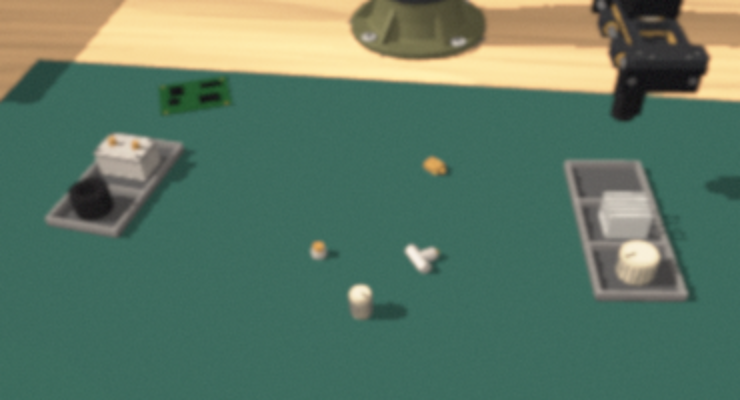

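All four placed parts stand upright in their bays, the spare knob at (360,300) is undisturbed, and the small core hangs at (627,105). Next I set it down.

Emit:
{"op": "move_arm", "data": {"slide": [[0,0,4],[0,0,7],[0,0,9],[0,0,9.9],[0,0,10.2],[0,0,10.2],[0,0,10.2]], "roll": [0,0,0,0,0,0,0]}}

```text
time: 26.35
position: [0.3869, 0.2747, 0.0184]
tool_rot: [2.098, 2.337, 0.003]
ft_force: [0.9, 0.4, 0.8]
grip_width: 0.305
grip_force: 25.0
```

Emit:
{"op": "move_arm", "data": {"slide": [[0,0,0],[0,0,0],[0,0,0],[0,0,-3],[0,0,-7],[0,0,-10.4],[-4,0,-10.4],[-8,0,-10.4],[-12,0,-10.4],[-16,0,-10.4],[-20,0,-10.4],[-22,0,-10.4],[-22,0,-10.4],[-22,0,-10.4]], "roll": [0,0,0,0,0,0,0,0,0,0,0,0,0,0], "gripper": 5}}

```text
time: 27.75
position: [0.4095, 0.0559, 0.1217]
tool_rot: [2.099, 2.338, 0.001]
ft_force: [-0.4, 1.3, -0.3]
grip_width: 0.573
grip_force: 0.0
```

```bash
python3 - <<'E'
from h import *
im=cams.get_image("top")[:,:,::-1].copy(); print(monitor.get_state()["time"])
def bay(c,a,o): a=np.radians(a); return np.array([c[0]+o*np.cos(a),c[1]+o*np.sin(a)])
B={}
T3,T2=(462.1,282.),(456.3,-328.9)  # tray centres in top-camera terms
for k,c,a,o,h in [("sc",T3,6,-74,.033),("hs",T3,6,0,.037),("lk",T3,6,74,.033),("fb",T2,-7,-35,.037),("lc",T2,-7,50,.035)]:
    B[k]=(*bay(c,a,o),h)
S=4; big=cv2.resize(im,None,fx=S,fy=S,interpolation=cv2.INTER_CUBIC)
for k,X in B.items():
    u=(proj("top",X)+.5)*S
    cv2.drawMarker(big,tuple(int(v) for v in u),(0,0,255),cv2.MARKER_CROSS,12,1)
    # 15 mm ring for scale
    cv2.circle(big,tuple(int(v) for v in u),int(15/2.6*S),(0,255,255),1)
a=big[165*S:275*S,135*S:200*S]; b=big[165*S:275*S,350*S:415*S]
cv2.imwrite("pics/fin.png",np.hstack([a,b]))
E
```

```text
27.8
```

View pics/fin.png

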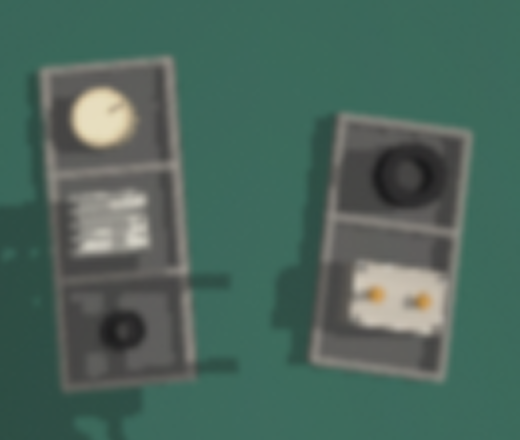

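```bash
python3 - <<'E'
from h import *
im=cams.get_image("top")[:,:,::-1].copy()
def bay(c,a,o): a=np.radians(a); return np.array([c[0]+o*np.cos(a),c[1]+o*np.sin(a)])/1000
T3,T2=(462.1,282.),(456.3,-328.9); S=4; big=cv2.resize(im,None,fx=S,fy=S,interpolation=cv2.INTER_CUBIC)
for k,c,a,o,h in [("sc",T3,6,-74,.033),("hs",T3,6,0,.037),("lk",T3,6,74,.033),("fb",T2,-7,-35,.037),("lc",T2,-7,50,.035)]:
    u=(proj("top",(*bay(c,a,o),h))+.5)*S
    u=tuple(int(v) for v in u)
    cv2.drawMarker(big,u,(0,0,255),cv2.MARKER_CROSS,12,1); cv2.circle(big,u,int(15/2.65*S),(0,255,255),1)
cv2.imwrite("pics/fin2.png",np.hstack([big[165*S:275*S,135*S:200*S],big[165*S:275*S,350*S:415*S]]))
E
```

```text
(no output)
```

View pics/fin2.png

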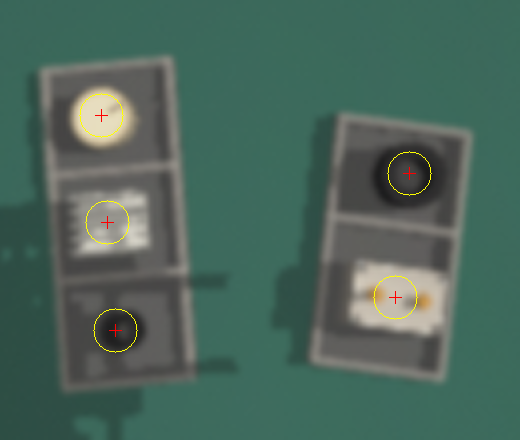

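The overlay marks each bay centre at part-top height, with 15 mm rings. Every part's centre lies within about 5 mm of its mark, for example the knob at (103,116), the small core at (122,328) and the filter box at (398,297). I'm handing in the job.

```bash
python3 -c "
from bench import workorder; print(workorder.close_job())"
```

```text
the job is handed in; nothing more can be done
None
```

I handed the job in at about 28 s, with all five parts standing upright within about 5 mm of their bay centres in the last top view and the spare small knob left where it was; the hand-in returned no verdict.

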